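# Lift the coin tray level out of the cash box

## Robot

A 6-joint arm with a two-finger parallel gripper is mounted at the origin on the work surface. World frame = base frame: x ahead of the robot, y to its left, z up, the work surface at z = 0. Lengths are in mm, angles in rad, forces in N, time in s.
With the tool pointing down it reaches from about 250 to 800 mm from the base axis. Payload 3.9 kg.
Tool frame: the origin (TCP) lies midway between the tips of the shut fingers; the grasp point (between the pads) lies r.tcp_to_grasp behind it (r.tcp_to_grasp is the distance from the TCP to the grasp point, in mm); z points along the fingers, y is the direction in which the jaws open and shut (so a half turn about z gives the same grasp; the last joint's range is limited). The gripper opens to 85 mm and grips with 20 to 120 N. Pads are 22 mm wide; open, the fingers measure 114 mm over their backs; the gripper's body (76 mm by 85 mm) begins 54 mm behind the grasp point. The pads swing forward as they close: fully open they stand 13 mm farther back than shut.
Start: joints at [1.221, 0.26, -0.138, 1.173, 0, 1.571], TCP at [179.918, 493.199, 231.304] pointing down, gripper open.
Joint ranges: [-2.78, 2.78], [-0.83, 1.72], [-1.28, 1.37], [-1.9, 2.12], [-1.57, 1.48], [-3.14, 3.14]. Speed limits (rad/s): [2.57, 2.57, 3.14, 3.14, 3.14, 3.14].

## Interface

Orientations are given as a unit quaternion [w, x, y, z].
In Python, from rig import r gives the robot as it stands.
- The arm moves only by the shell command python3 -m handwheel 'ROWS' [FORCE]. ROWS is JSON, a list of rows, each a list of 3 entries, a list of its own where there are three numbers: the closure, from -1 (fully open) to 1 (shut), then the shift along the world's x, y, z in m, then the turn, a rotation vector about the world's x, y, z in rad. A call has 1 to 5 rows; each row shifts and turns the commanded pose from where the row before left it; what a row does not reach is not made up. A row lasts 1/8 s, in which the tool goes at most 62.5 mm and 10.7 degrees, less where a joint would pass 70% of its speed; a pose out of reach is approached as far as the arm can. A call with a gripper value outside its range is refused whole. The fingers move at their own pace and stop on an object; FORCE is the grip in N (left out, the last holds). Time passes only in rows, so rows that do not move let the fingers close. It gives the time, the measured TCP pose, the force and the opening at its end, in the units of the state.
- r.sense(): the state, without advancing time (a new reading comes with each control period).
- r.capture(name): name is "side" or "top"; returns a dict with "pixels" (384x512x3 uint8, red, green, blue), "camera_matrix" (3x3 intrinsics, pixels), "position" and "rotation" of the camera in the world. Camera axes: x right, y down, z forward; pixel columns grow to the right and rows downward; lengths in mm; the calibration is good to about 2 mm. A picture is of the moment at which its call begins. There is no depth.
- r.job_done(): hands the job in, once; it reports no verdict.
The state is a dict: "t": time; "joint_positions": joint angles; "qd": joint speeds; "joint_efforts": joint torques, N m; "tcp_pos": TCP position; "ee_rot": TCP orientation; "ft_force": force on the tool from outside, world axes, zero at the start; "torque": the same for the moment, N m; "gripper_width": finger opening in mm.
Only numpy, scipy, OpenCV 4.12 (cv2) and the standard library are available. Lean on these libraries where they do the work, as an engineer would, in place of code of your own. Each camera call takes 0.05 s, during which the arm holds its last target. There are 200 camera calls.

## Task

Someone left the calculator lying on the coin tray of the open cash box: pick it up and lay it gently, face up and flat, on the free counter, touching nothing else. Then take the coin tray by the black grip bar in its middle, lift it straight up out of the box, always level and with all its coins and coin rolls in it, and finish still holding it, steady and level, about a hand's breadth above the box, so that a colleague can reach the banknotes underneath. Leave the sausage, jar, carton and change dish where they are.

Things in the scene. Friction and masses are not known exactly. Their poses are not given: they have to be found in the camera images.
- cash_box: Blue steel cash box, fixed, open on top: 250 (its x) x 180 (y) x 70 mm high, walls 3 mm. Origin: centre of its underside on the counter, z up. Ledges inside its ends carry the coin tray: underside 28 mm over the counter, top edge level with the box rim. Banknotes lie beneath. Free counter: on its -y side, 0.2 to 0.3 m from its middle.
- lid_edge (a point): Middle of the free upper edge of the cash box's open lid, 235 mm over the counter. The lid, 254 mm wide, 25 mm deep, stands along the whole +y long side of the box, rising from its rim and leaning outwards by 20 degrees, away from the box. It does not move.
- coin_tray: Grey plastic tray, loose, 232 (x) x 162 (y) x 42 mm high, 0.28 kg, in the cash box with 6 mm play. Origin: centre of its underside, z up, x along the box's x. Walls across at x = -39 and 39 mm and a spine along x make six cups, open on top. End cups have V floors and hold a coin roll each; middle cups have flat floors 3 mm thick and hold two coins each. Load up to 0.6 kg, unevenly spread.
- tray_grip (a point): Where to hold the tray: in its black grip bar, 30 mm above the tray's underside. The bar is an upright rib in the tray's middle, 12 mm thick (y), 76 mm long (x), from the cup floor (27 mm below this point) to 12 mm above it, level with the tray's top edge. Fingers fit into the 75 x 72 mm middle cup on either side; the coins lie at least 38 mm from here, 3 mm thick. Axes as the tray's.
- calculator_center (a point): Centre (half-way up) of a white calculator, 122 (x) x 62 (y) x 16 mm (z, out of the face with the keys), 0.14 kg, loose. It starts face up on the tray's walls and grip bar, underside level with the tray's top edge, long side roughly along the tray's x. Under the middle of its long edges the cups are open, so fingers may reach a little below it.
- calculator: The same calculator; origin: centre of its underside.
- change_dish: Clear plastic change dish with a few coins, 170 x 130 x 26 mm, loose; origin: centre of its underside. Leave it.
- jar: Amber glass jar with green cap, 72 mm across, 110 mm high, loose; origin: centre of its underside. Leave it.
- sausage: Brown smoked sausage, 60 mm thick, 220 mm long along its y, lying, loose; origin: on the counter under its middle. Leave it.
- carton: Yellow and blue food carton, 90 (x) x 55 (y) x 150 mm high, loose; origin: centre of its underside. Leave it.
- roll0: Coin roll wrapped in paper with a yellow band, a rod 22 mm thick and 60 mm long (its y), lying in an end cup of the tray; origin at its centre. Stays in the tray.
- roll1: Coin roll wrapped in paper with a blue band, a rod 22 mm thick and 60 mm long (its y), lying in an end cup of the tray; origin at its centre. Stays in the tray.
- roll2: Coin roll wrapped in paper with a red band, a rod 22 mm thick and 60 mm long (its y), lying in an end cup of the tray; origin at its centre. Stays in the tray.
- roll3: Coin roll wrapped in paper with a green band, a rod 22 mm thick and 60 mm long (its y), lying in an end cup of the tray; origin at its centre. Stays in the tray.
- coin0: Brass-coloured coin, 26 mm across, 3 mm thick, in a middle cup of the tray; origin: centre of its underside. Stays in the tray.
- coin1: Copper-coloured coin, 26 mm across, 3 mm thick, in a middle cup of the tray; origin: centre of its underside. Stays in the tray.
- coin2: Brass-coloured coin, 26 mm across, 3 mm thick, in a middle cup of the tray; origin: centre of its underside. Stays in the tray.
- coin3: Copper-coloured coin, 26 mm across, 3 mm thick, in a middle cup of the tray; origin: centre of its underside. Stays in the tray.
There are look-alikes about, which are no part of the job. Of the things like the sausage, leave any that is pink; of the rest the larger one is meant. Leave any pink or purple look-alike of the roll2 alone.

How it is judged:
By the outcome, as a careful person would: the job done as asked, in the order asked, and still so for the second after the job is handed in, while the arm keeps its last pose, push and grip.
It also fails if it takes over 51 s, if anything falls off the work surface, if the arm or the gripper's body presses on something with over 40 N, if the wrist force passes 120 N, or if a joint passes its speed limit or range.

## Working session

There is one attempt and no reset: what is moved stays moved. The work goes in short steps, Python scripts to look and compute and a shell command to move; the robot and the scene stay as the last step left them, time stands still between calls to the robot, and variables do not carry over. Pictures are saved under pics/ and viewed, about 8 in all and at most 12, crops included, and the job is handed in when it is done.

```bash
ls; mkdir -p pics; python3 - <<'E'
from rig import r
import cv2,numpy as np,pickle
s=r.sense();print({k:np.round(v,3).tolist() for k,v in s.items()},r.tcp_to_grasp)
d={}
for n in("side","top"):
    c=r.capture(n);d[n]=c
    cv2.imwrite(f"pics/{n}0.png",c["pixels"][:,:,::-1]);print(n,np.round(c["camera_matrix"],1).tolist(),np.round(c["position"],1),np.round(c["rotation"],3).tolist())
pickle.dump(d,open("cap0.pkl","wb"))
cv2.imwrite("pics/both0.png",np.vstack([cv2.resize(d[n]["pixels"][:,:,::-1],(512,384)) for n in d])[:, :])
E
```

```text
pics
{'t': 0.0, 'joint_positions': [1.221, 0.261, -0.139, 1.173, 0.0, 1.571], 'qd': [0.001, 0.0, 0.0, 0.001, 0.001, 0.001], 'joint_efforts': [-0.001, -40.568, 25.392, 0.019, -0.0, -0.0], 'tcp_pos': [179.668, 492.565, 230.45], 'ee_rot': [-0.0, 0.174, 0.985, -0.001], 'ft_force': [-0.497, 0.525, 0.292], 'torque': [0.016, -0.025, 0.009], 'gripper_width': 85.178} 18.700000000000003
side [[402.2, 0.0, 257.1], [0.0, 402.2, 187.6], [0.0, 0.0, 1.0]] [1051.   717.7  808.6] [-0.144, 0.286, 0.842, -0.435]
top [[435.4, 0.0, 257.2], [0.0, 435.4, 181.8], [0.0, 0.0, 1.0]] [ 416.4    6.2 1337.5] [-0.024, 0.716, -0.697, 0.022]
```

View pics/top0.png

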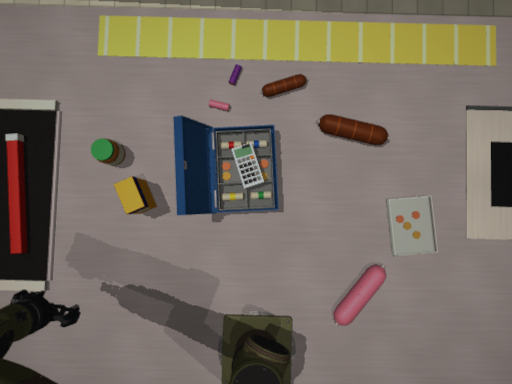

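View pics/side0.png

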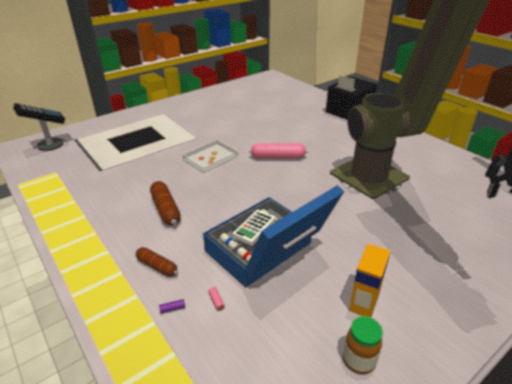

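Top view: box around (246,168), lid on its left (+y), and the calculator at (247,165). Brown sausages are at (353,130) (large) and (284,86) (small), with a pink one at (360,295). Loose roll look-alikes, pink (219,104) and purple (235,74), lie on the counter. The only white calculator is the one on the tray. The white pads on the left and right are decor. A close crop comes next.

```bash
cat > h.py <<'E'
import numpy as np,cv2
from scipy.spatial.transform import Rotation as R
def rot(q): return R.from_quat([q[1],q[2],q[3],q[0]])
def ray(c,px,z):
    px=np.atleast_2d(px).astype(float);K=c["camera_matrix"]
    d=np.c_[(px-[K[0][2],K[1][2]])/K[0][0],np.ones(len(px))]
    d=rotc(c).apply(d);p=np.array(c["position"]);return p+d*((z-p[2])/d[:,2])[:,None]
def rotc(c):
    q=np.array(c["rotation"]);return rot(q) if q.shape==(4,) else R.from_matrix(q)
def proj(c,P):
    v=rotc(c).inv().apply(np.atleast_2d(P)-np.array(c["position"]));K=c["camera_matrix"]
    return v[:,:2]/v[:,2:]*K[0][0]+[K[0][2],K[1][2]]
E
python3 - <<'E'
import pickle,cv2,numpy as np
from h import *
d=pickle.load(open("cap0.pkl","rb"));c=d["top"];im=c["pixels"]
big=cv2.resize(im[110:225,165:290,::-1],None,fx=5,fy=5,interpolation=cv2.INTER_CUBIC);cv2.imwrite("pics/crop0.png",big)
hsv=cv2.cvtColor(im,cv2.COLOR_RGB2HSV)
blue=((hsv[...,0]>100)&(hsv[...,0]<125)&(hsv[...,1]>150)).astype(np.uint8)
blue[:, :205]=0;blue[:,285:]=0;blue[:110]=0;blue[225:]=0
n,l,s,ce=cv2.connectedComponentsWithStats(blue);print("blue",s[1:][s[1:,4]>20].tolist())
wh=((hsv[...,1]<60)&(hsv[...,2]>150)).astype(np.uint8);wh[:110]=0;wh[225:]=0;wh[:,:215]=0;wh[:,275:]=0
n,l,s,ce=cv2.connectedComponentsWithStats(wh);print("white",s[1:].tolist())
print(im[140:190:4,225:270:4].tolist()[3])
E
```

```text
blue [[205, 125, 12, 88, 777], [214, 126, 64, 83, 325], [254, 141, 4, 7, 27]]
white [[260, 141, 6, 4, 24], [222, 143, 6, 4, 24], [232, 142, 32, 46, 386], [247, 142, 1, 2, 2], [255, 173, 1, 1, 1], [215, 191, 1, 7, 7], [251, 193, 7, 5, 27], [264, 192, 7, 5, 27], [223, 194, 6, 5, 26], [236, 194, 7, 4, 26]]
[[90, 90, 86], [90, 91, 87], [169, 178, 180], [90, 128, 91], [90, 128, 95], [89, 127, 92], [88, 126, 92], [173, 179, 177], [64, 63, 61], [90, 90, 86], [90, 90, 86], [83, 82, 79]]
```

View pics/crop0.png

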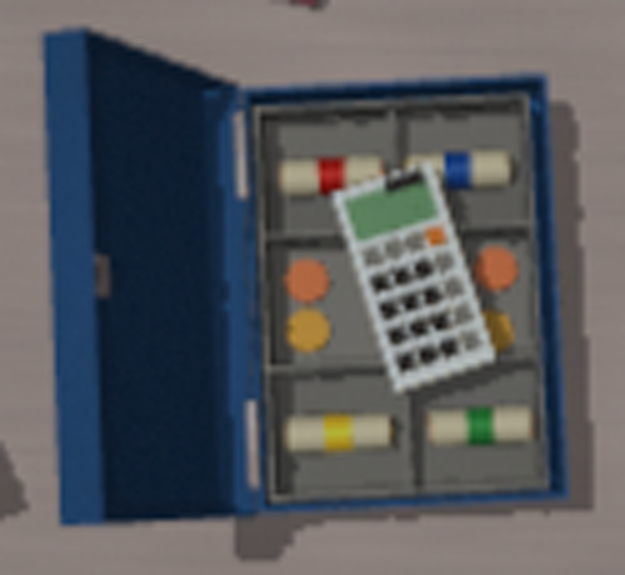

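The crop shows the calculator's corners at about (232,149), (252,143), (264,181) and (244,188). The tray rim's corners are about (217,132), (271,129), (275,208) and (219,210). The calculator is the only one in the scene, and the tray rolls are red, blue, yellow and green, so the choice is clear.

```bash
cat > meas.py <<'E'
import pickle,cv2,numpy as np
from h import *
d=pickle.load(open("cap0.pkl","rb"));c=d["top"];im=c["pixels"]
hsv=cv2.cvtColor(im,cv2.COLOR_RGB2HSV)
wh=((hsv[...,1]<60)&(hsv[...,2]>130)).astype(np.uint8)
m=np.zeros_like(wh);cv2.fillPoly(m,[np.array([[230,148],[253,141],[266,182],[243,190]])],1);wh&=m
wh[140:150,255:]=0
pts=ray(c,np.argwhere(wh)[:,::-1],86)[:,:2].astype(np.float32)
rc=cv2.minAreaRect(pts);print("calc",rc,cv2.boxPoints(rc).round(1).tolist())
for nm,z,q in [("calc",86,[(335,195),(437,165),(495,355),(397,390)]),("tray",70,[(258,108),(530,97),(548,488),(270,500)]),("boxright",70,[(547,78),(567,495)])]:
    P=ray(c,(np.array(q)+.5)/5+[165,110]-.5,z)[:,:2];print(nm,P.round(1).tolist(),P.mean(0).round(1))
    e=np.roll(P,-1,0)-P;print(np.hypot(*e.T).round(1),np.degrees(np.arctan2(e[:,1],e[:,0])).round(1))
# rolls, coins by colour
def tri(lo,hi,z,nm):
    k=cv2.inRange(hsv,lo,hi);k[:128]=0;k[212:]=0;k[:,:216]=0;k[:,275:]=0
    n,l,s,ce=cv2.connectedComponentsWithStats(k)
    for i in range(1,n):
        if s[i,4]>8: print(nm,ce[i].round(1),s[i,4],ray(c,ce[i],z).round(1))
tri((25,150,100),(32,255,255),48,"yel");tri((0,180,100),(4,255,255),48,"red");tri((50,150,60),(75,255,255),48,"green");tri((105,150,60),(120,255,255),48,"blue")
tri((5,120,120),(24,255,255),34,"coin")
for nm,z,p in [("sausage",30,(353,130)),("dishTL",26,(387,198)),("dishTR",26,(433,196)),("sausL",30,(321,123)),("sausR",30,(387,137)),("pinktop",30,(380,268))]: print(nm,ray(c,p,z).round(0))
E
python3 meas.py
```

```text
calc ((548.0606689453125, 41.175750732421875), (123.54379272460938, 66.04080200195312), 17.628000259399414) [[479.20001220703125, 53.900001525878906], [499.20001220703125, -9.0], [616.9000244140625, 28.399999618530273], [596.9000244140625, 91.4000015258789]]
calc [[592.6, 88.7], [611.7, 30.2], [502.3, -6.4], [480.5, 49.5]] [546.8  40.5]
[ 61.6 115.3  59.9 118.7] [ -71.9 -161.5  111.3   19.3]
tray [[645.1, 136.7], [655.9, -23.0], [426.8, -39.4], [415.4, 121.9]] [535.8  49. ]
[160.1 229.7 161.7 230.2] [ -86.1 -175.9   94.     3.7]
boxright [[667.5, -32.8], [423.0, -50.5]] [545.3 -41.6]
[245.1 245.1] [-175.8    4.2]
yel [232.1 195.6] 19 [[457.9  85.5  48. ]]
red [230.5 144.5] 24 [[610.1  94.9  48. ]]
green [260.4 194.9] 27 [[462.2   1.5  48. ]]
blue [222.5 128. ] 10 [[659.2 120.4  48. ]]
blue [272.4 132.3] 20 [[650.3 -29.   48. ]]
blue [255.6 143.8] 26 [[614.4  20.1  48. ]]
blue [273.2 155.7] 41 [[580.  -33.5  48. ]]
blue [216. 181.] 17 [[499.8 134.5  48. ]]
blue [220.7 210.3] 15 [[413.3 117.7  48. ]]
blue [262. 209.] 13 [[420.6  -4.3  48. ]]
blue [242.5 210. ] 16 [[416.1  53.3  48. ]]
coin [251.5 157. ] 10 [[576.   31.4  34. ]]
coin [264.1 163.3] 49 [[558.   -6.9  34. ]]
coin [226.  165.7] 58 [[547.7 107.5  34. ]]
coin [226.3 175.5] 56 [[518.1 105.5  34. ]]
coin [232.5 198.5] 12 [[449.6  84.7  34. ]]
sausage [[ 667. -274.   30.]]
dishTL [[ 464. -379.   26.]]
dishTR [[ 474. -518.   26.]]
sausL [[ 686. -176.   30.]]
sausR [[ 649. -377.   30.]]
pinktop [[ 256. -359.   30.]]
```

```bash
python3 -m handwheel '[[-1,[0,0,0.05],[0,0,0]],[-1,[0.01,-0.02,0.05],[0,0,0]],[-1,[0.035,-0.045,0],[0,0,0.16]],[-1,[0.035,-0.045,0],[0,0,0.16]],[-1,[0.035,-0.045,0],[0,0,0.16]]]' 40 && python3 -m handwheel '[[-1,[0.035,-0.045,0],[0,0,0.16]],[-1,[0.035,-0.045,0],[0,0,0.028]],[-1,[0.035,-0.045,0],[0,0,0]],[-1,[0.035,-0.045,0],[0,0,0]],[-1,[0.035,-0.045,0],[0,0,0]]]'
```

```text
t: 0.72
tcp_pos: [294.9, 337.8, 331.1]
ee_rot: [0.0, -0.066, 0.998, -0.0]
ft_force: [1.0, 0.1, 0.2]
gripper_width: 85.2
t: 1.35
tcp_pos: [468.6, 114.5, 331.0]
ee_rot: [-0.0, -0.153, 0.988, 0.0]
ft_force: [1.0, 1.4, 0.3]
gripper_width: 85.5
```

```bash
python3 -m handwheel '[[-1,[0.040,-0.037,0],[0,0,0.012]],[-1,[0.039,-0.037,-0.02],[0,0,0]],[-1,[0,0,-0.06],[0,0,0]],[-1,[0,0,-0.06],[0,0,0]],[-1,[0,0,-0.06],[0,0,0]]]'
cat > look.py <<'E'
import sys,cv2,numpy as np
from rig import r
from h import *
n,tag,x0,y0,x1,y1,f=sys.argv[1:8]
c=r.capture(n);s=r.sense()
x0,y0,x1,y1=map(int,(x0,y0,x1,y1))
cv2.imwrite(f"pics/{tag}.png",cv2.resize(c["pixels"][y0:y1,x0:x1,::-1],None,fx=float(f),fy=float(f),interpolation=cv2.INTER_CUBIC))
import pickle;pickle.dump(c,open(tag+".pkl","wb"))
print(s["t"],s["tcp_pos"],s["ee_rot"],s["gripper_width"],s["ft_force"])
E
python3 look.py side s1 180 130 380 290 4
```

```text
t: 1.98
tcp_pos: [546.6, 41.9, 129.2]
ee_rot: [-0.0, -0.159, 0.987, 0.0]
ft_force: [1.5, 0.1, -0.6]
gripper_width: 85.3
2.025 [539.70106495  41.44873009 120.84207932] [-7.75460227e-03 -1.59077731e-01  9.87235386e-01  6.58599765e-04] 85.46660727625807 [-1.68700829 -0.67499121 -3.74251434]
```

View pics/s1.png

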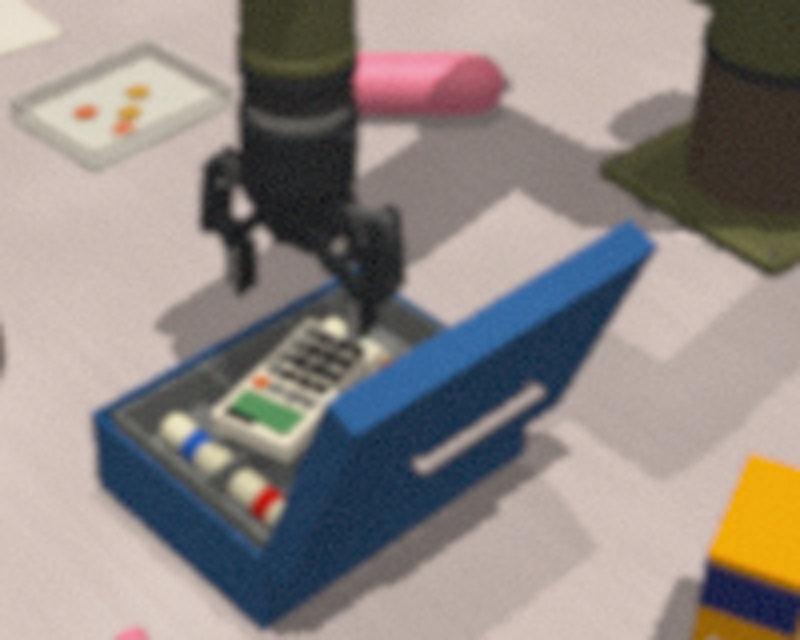

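```bash
python3 - <<'E'
import pickle,numpy as np
from h import *
c=pickle.load(open("s1.pkl","rb"))
j=np.array([np.cos(np.radians(108.3)),np.sin(np.radians(108.3)),0])
for z in(124,134,139):
    print(z,((proj(c,[np.array([541,41.5,z])+k*48*j for k in(-1,1)])-[180,130])*4).round(0).tolist())
u=np.array([j[1],-j[0],0])
C=np.array([547.5,41,86])
print(((proj(c,[C+a*61*u+b*31*j for a,b in((1,1),(1,-1),(-1,-1),(-1,1))])-[180,130])*4).round(0).tolist())
E
python3 -c "
from rig import r
s=r.sense();print(s['tcp_pos'],s['ee_rot'])"
```

```text
124 [[249.0, 304.0], [366.0, 354.0]]
134 [[248.0, 292.0], [366.0, 342.0]]
139 [[248.0, 286.0], [366.0, 336.0]]
[[285.0, 442.0], [209.0, 407.0], [311.0, 313.0], [384.0, 343.0]]
[539.70106495  41.44873009 120.84207932] [-7.75460227e-03 -1.59077731e-01  9.87235386e-01  6.58599765e-04]
```

```bash
python3 -m handwheel '[[-1,[0,0,-0.02],[0,0,0]],[-1,[0,0,-0.02],[0,0,0]],[-1,[0,0,-0.015],[0,0,0]],[-1,[0,0,-0.006],[0,0,0]],[-1,[0,0,0],[0,0,0]]]' && python3 -m handwheel '[[-1,[0,0,0],[0,0,0]],[-1,[0,0,0],[0,0,0]]]'
```

```text
t: 2.65
tcp_pos: [546.9, 42.2, 70.5]
ee_rot: [-0.0, -0.159, 0.987, 0.0]
ft_force: [-0.4, 1.6, 0.2]
gripper_width: 85.4
t: 2.9
tcp_pos: [547.4, 42.3, 71.0]
ee_rot: [0.001, -0.159, 0.987, -0.0]
ft_force: [0.1, -1.0, -0.3]
gripper_width: 85.3
```

```bash
python3 -m handwheel '[[-1,[0,-0.001,-0.005],[0,0,0]],[-1,[0,0,0],[0,0,0]],[-0.6,[0,0,0],[0,0,0]],[-0.4,[0,0,0],[0,0,0]],[0,[0,0,0],[0,0,0]]]' 40 && python3 -m handwheel '[[0.2,[0,0,0],[0,0,0]],[0.2,[0,0,0],[0,0,0]]]'; python3 look.py side s2 180 130 380 290 4
```

```text
t: 3.52
tcp_pos: [547.1, 41.2, 65.7]
ee_rot: [0.0, -0.159, 0.987, -0.0]
ft_force: [-1.4, -0.6, 2.8]
gripper_width: 61.2
t: 3.78
tcp_pos: [547.1, 41.2, 65.7]
ee_rot: [0.0, -0.159, 0.987, -0.0]
ft_force: [-1.2, -0.6, 6.0]
gripper_width: 61.0
3.825 [547.04158116  41.14968821  65.67319003] [ 2.32876411e-04 -1.59257257e-01  9.87237086e-01 -9.18125396e-05] 61.165373886694226 [-1.35142008 -0.10258951  5.15643369]
```

View pics/s2.png

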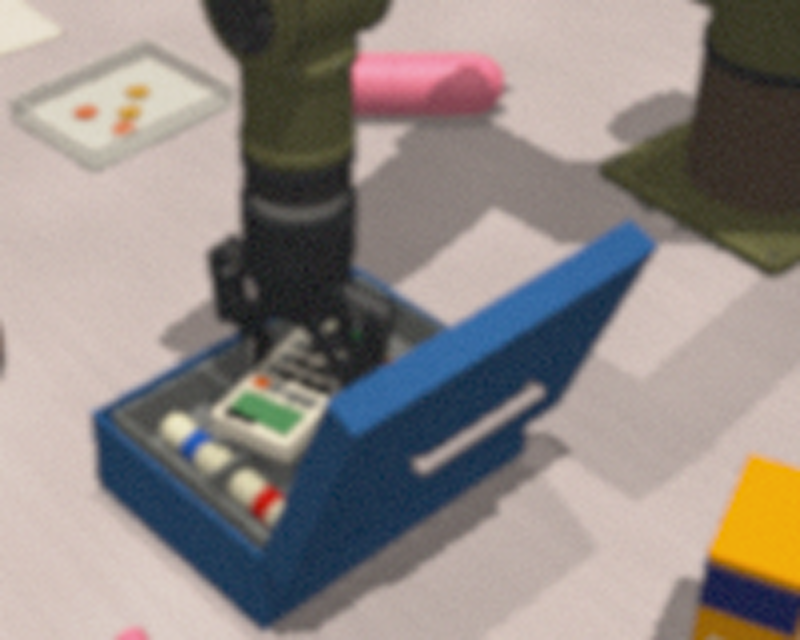

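```bash
python3 -m handwheel '[[0.2,[0,0,0.004],[0,0,0]],[0.2,[0,0,0.01],[0,0,0]],[0.2,[0,0,0.02],[0,0,0]],[0.2,[0,0,0.025],[0,0,0]],[0.2,[0,0,0.02],[0,0,0]]]' && python3 -m handwheel '[[0.2,[0,-0.01,0.01],[0,0,0]],[0.2,[0,-0.02,0],[0,0,0]],[0.2,[0,-0.03,0],[0,0,0]],[0.2,[-0.001,-0.035,0],[0,0,0]],[-0.0,[-0.001,-0.035,0],[0,0,0]]]' && python3 -m handwheel '[[0.2,[-0.001,-0.035,0],[0,0,0]],[0.2,[-0.002,-0.035,0],[0,0,0]],[0.2,[-0.002,-0.025,0],[0,0,0]],[0.2,[0,-0.011,0],[0,0,0]],[0.2,[0,0,-0.02],[0,0,0]]]'; python3 look.py side s3 160 100 360 250 4
```

```text
t: 4.45
tcp_pos: [547.0, 41.3, 145.5]
ee_rot: [0.0, -0.159, 0.987, 0.0]
ft_force: [0.2, -0.0, -1.5]
gripper_width: 61.4
t: 5.08
tcp_pos: [543.6, -91.1, 153.1]
ee_rot: [-0.001, -0.159, 0.987, 0.0]
ft_force: [-0.2, -0.2, -0.6]
gripper_width: 61.3
t: 5.7
tcp_pos: [540.6, -196.6, 134.8]
ee_rot: [0.001, -0.158, 0.987, -0.001]
ft_force: [0.2, -0.8, -2.2]
gripper_width: 61.2
5.75 [ 538.25165402 -195.12953399  131.20923242] [-0.00157862 -0.1586707   0.98732979  0.00100351] 61.29221218011598 [-0.77922406  1.35334067 -4.3365631 ]
```

View pics/s3.png

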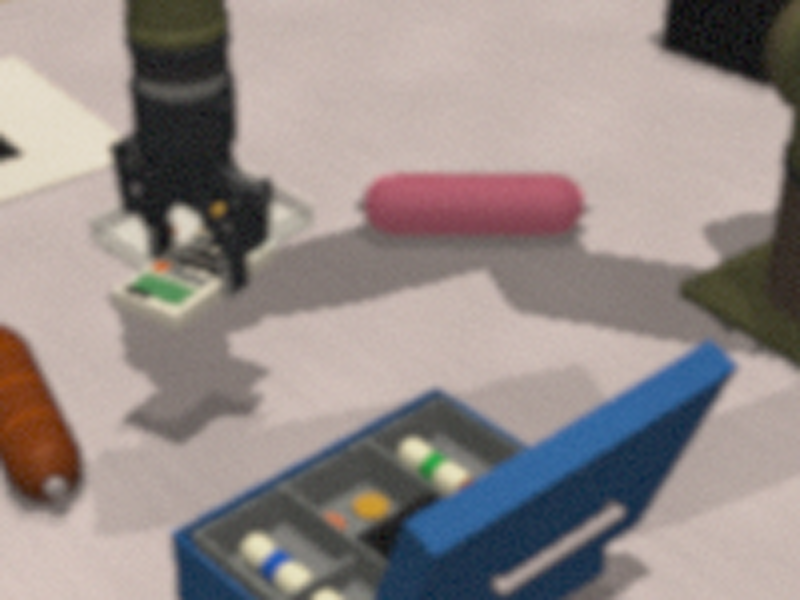

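```bash
python3 -m handwheel '[[0.2,[0,0,-0.03],[0,0,0]],[0.2,[0,0,-0.03],[0,0,0]],[0.2,[0,0,-0.03],[0,0,0]],[0.2,[0,0,-0.02],[0,0,0]],[0.2,[0,0,-0.01],[0,0,0]]]' && python3 -m handwheel '[[0.2,[0,0,-0.005],[0,0,0]],[0.2,[0,0,0],[0,0,0]],[0.2,[0,0,0],[0,0,0]]]'
```

```text
t: 6.38
tcp_pos: [538.6, -194.1, 12.8]
ee_rot: [-0.001, -0.16, 0.987, 0.001]
ft_force: [-0.4, -0.3, -0.9]
gripper_width: 61.1
t: 6.75
tcp_pos: [540.6, -195.0, 10.1]
ee_rot: [0.001, -0.159, 0.987, -0.0]
ft_force: [0.3, -0.5, -0.9]
gripper_width: 60.9
```

```bash
python3 -m handwheel '[[0.2,[0,0,-0.004],[0,0,0]],[0.2,[0,0,-0.004],[0,0,0]],[0.2,[0,0,-0.003],[0,0,0]],[0.2,[0,0,0],[0,0,0]],[0.2,[0,0,0],[0,0,0]]]' && python3 -m handwheel '[[0.2,[0,0,-0.001],[0,0,0]],[0.2,[0,0,-0.001],[0,0,0]],[0.2,[0,0,0],[0,0,0]],[0.2,[0,0,0],[0,0,0]]]'
```

```text
t: 7.38
tcp_pos: [539.9, -194.8, -1.7]
ee_rot: [-0.0, -0.159, 0.987, 0.0]
ft_force: [0.3, 0.5, -1.2]
gripper_width: 61.2
t: 7.88
tcp_pos: [539.9, -194.8, -3.7]
ee_rot: [-0.0, -0.159, 0.987, -0.0]
ft_force: [-0.5, 0.8, -1.8]
gripper_width: 61.3
```

```bash
python3 -m handwheel '[[0.2,[0,0,-0.001],[0,0,0]],[0.2,[0,0,0],[0,0,0]],[0.2,[0,0,0],[0,0,0]]]' && python3 -m handwheel '[[0.2,[0,0,-0.0007],[0,0,0]],[0.2,[0,0,0],[0,0,0]],[0.2,[0,0,0],[0,0,0]]]'
```

```text
t: 8.25
tcp_pos: [540.0, -194.8, -4.3]
ee_rot: [0.0, -0.159, 0.987, -0.0]
ft_force: [-0.7, 0.4, 3.5]
gripper_width: 61.1
t: 8.62
tcp_pos: [540.0, -194.9, -4.3]
ee_rot: [0.0, -0.159, 0.987, -0.0]
ft_force: [-2.9, 1.9, 8.7]
gripper_width: 61.1
```

```bash
python3 -m handwheel '[[-0.55,[0,0,0],[0,0,0]],[-0.8,[0,0,0],[0,0,0]],[-1,[0,0,0],[0,0,0]],[-1,[0,0,0],[0,0,0]],[-1,[0,0,0.01],[0,0,0]]]' && python3 -m handwheel '[[-1,[0,0,0.03],[0,0,0]],[-1,[0,0,0.05],[0,0,0]],[-1,[0,0.02,0.05],[0,0,0]],[-1,[0,0.055,0.03],[0,0,-0.06]],[-1,[0,0.055,0],[0,0,-0.06]]]'&& python3 -m handwheel '[[-1,[0,0.05,0],[0,0,-0.065]],[-1,[0,0.02,0],[0,0,-0.065]],[-1,[0,0.01,0],[0,0,0]],[-1,[0,0,0],[0,0,0]]]'; python3 look.py top t4 200 100 375 230 4.5
```

```text
t: 9.25
tcp_pos: [539.0, -194.5, 4.1]
ee_rot: [-0.001, -0.159, 0.987, 0.001]
ft_force: [0.2, 0.4, 0.2]
gripper_width: 85.7
t: 9.88
tcp_pos: [542.4, -64.3, 168.7]
ee_rot: [0.004, -0.098, 0.995, -0.001]
ft_force: [0.7, 0.0, -0.4]
gripper_width: 85.6
t: 10.38
tcp_pos: [539.9, 15.2, 164.9]
ee_rot: [0.0, -0.036, 0.999, -0.0]
ft_force: [0.2, -0.5, 0.1]
gripper_width: 85.3
10.425 [539.92780732  14.58634273 164.73711688] [ 9.86726999e-05 -3.51949170e-02  9.99380429e-01 -2.58830207e-04] 85.76022219449894 [ 0.36593681 -0.1220427  -0.40806934]
```

View pics/t4.png

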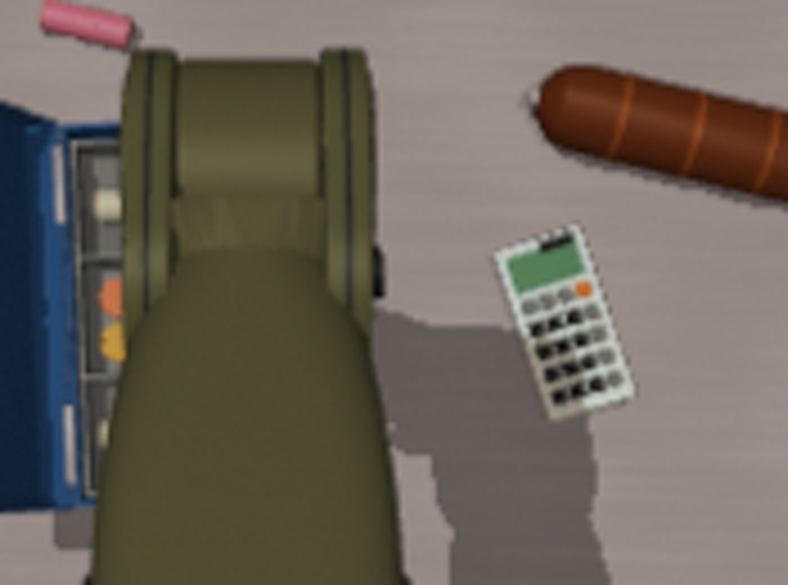

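The calculator now lies face up at about (325,172) in the top view, clear of the sausage. I'll swing the arm aside for a clear look at the grip bar.

```bash
python3 -m handwheel '[[-1,[0,-0.05,0],[0,0,0]],[-1,[0,-0.055,0],[0,0,0]],[-1,[0,-0.055,0],[0,0,0]],[-1,[0,-0.04,0],[0,0,0]],[-1,[0,0,0],[0,0,0]]]'; python3 look.py top t5 205 115 285 220 5.7; cat > m2.py <<'E'
import sys,pickle,cv2,numpy as np
from h import *
c=pickle.load(open(sys.argv[1]+".pkl","rb"));im=c["pixels"]
hsv=cv2.cvtColor(im,cv2.COLOR_RGB2HSV)
k=(im.max(2)<45).astype(np.uint8);k[:140]=0;k[200:]=0;k[:,:232]=0;k[:,262:]=0
n,l,s,ce=cv2.connectedComponentsWithStats(k)
for i in range(1,n):
    if s[i,4]>10:
        P=ray(c,np.argwhere(l==i)[:,::-1],70)[:,:2].astype(np.float32);print(s[i],cv2.minAreaRect(P))
E
python3 m2.py t5
```

```text
t: 11.05
tcp_pos: [539.4, -189.1, 164.4]
ee_rot: [0.0, -0.032, 0.999, -0.0]
ft_force: [0.4, 0.2, 0.4]
gripper_width: 85.4
11.1 [ 539.29707586 -187.26380629  164.36439444] [-1.19379677e-04 -3.29112339e-02  9.99458268e-01  8.06504669e-05] 85.37767845633093 [0.13305854 0.16753154 1.1557747 ]
[245 157   3  25  58] ((535.9913940429688, 45.7982292175293), (70.44042205810547, 5.843438148498535), 1.6875956058502197)
```

View pics/t5.png

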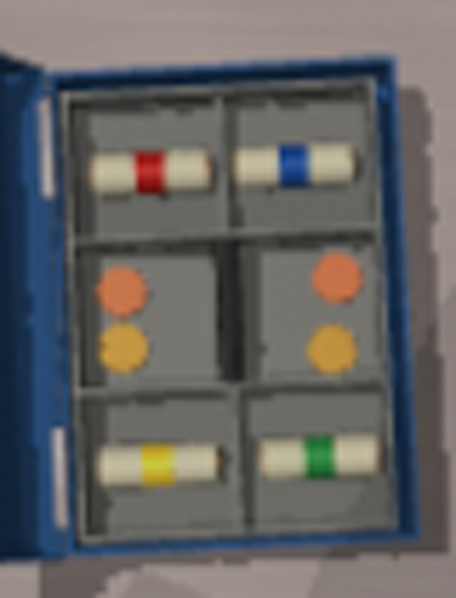

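The tray is clear: the black bar spans (245,157) to (247,182), which puts its centre near (536,48) at z=70. This agrees with the tray outline centre (536,49) and a yaw of 4°. All four rolls and four coins are in their cups.

```bash
python3 -m handwheel '[[-1,[0,0.04,0],[0,0,0]],[-1,[-0.001,0.055,0],[0,0,0]],[-1,[-0.001,0.055,0],[0,0,0]],[-1,[-0.002,0.05,0],[0,0,0.004]],[-1,[0,0.033,0],[0,0,0]]]' 110 && python3 -m handwheel '[[-1,[0,0,-0.03],[0,0,0]],[-1,[0,0,-0.03],[0,0,0]],[-1,[0,0,-0.02],[0,0,0]],[-1,[0,0,0],[0,0,0]],[-1,[0,0,0],[0,0,0]]]'
```

```text
t: 11.72
tcp_pos: [534.9, 50.9, 164.6]
ee_rot: [-0.0, -0.038, 0.999, 0.0]
ft_force: [0.6, -0.3, 1.0]
gripper_width: 85.3
t: 12.35
tcp_pos: [536.2, 48.4, 85.3]
ee_rot: [0.0, -0.037, 0.999, 0.0]
ft_force: [0.6, 0.2, 0.3]
gripper_width: 85.1
```

```bash
python3 -m handwheel '[[-1,[0,0,-0.02],[0,0,0]],[-1,[0,0,-0.015],[0,0,0]],[-1,[0,0,-0.008],[0,0,0]],[-0.5,[0,0,-0.003],[0,0,0]],[-0.2,[0,0,0],[0,0,0]]]' && python3 -m handwheel '[[0.3,[0,0,0],[0,0,0]],[0.6,[0,0,0],[0,0,0]],[0.8,[0,0,0],[0,0,0]],[1,[0,0,0],[0,0,0]],[1,[0,0,0],[0,0,0]]]' 110
```

```text
t: 12.98
tcp_pos: [536.0, 48.1, 38.6]
ee_rot: [0.0, -0.037, 0.999, -0.0]
ft_force: [-0.0, 0.0, -0.4]
gripper_width: 52.4
t: 13.6
tcp_pos: [536.2, 48.6, 39.2]
ee_rot: [0.0, -0.037, 0.999, 0.001]
ft_force: [-1.3, 2.8, 4.6]
gripper_width: 10.5
```

```bash
python3 -m handwheel '[[1,[0,0,0.001],[0,0,0]],[1,[0,0,0.001],[0,0,0]],[1,[0,0,0.002],[0,0,0]],[1,[0,0,0.002],[0,0,0]],[1,[0,0,0],[0,0,0]]]' && python3 -m handwheel '[[1,[0,0,0.003],[0,0,0]],[1,[0,0,0.004],[0,0,0]],[1,[0,0,0.004],[0,0,0]],[1,[0,0,0.004],[0,0,0]],[1,[0,0,0],[0,0,0]]]'; python3 -c "
from rig import r
s=r.sense();print(s['torque'],s['ft_force'],s['gripper_width'])"; python3 look.py side s6 180 130 380 290 4
```

```text
t: 14.22
tcp_pos: [535.6, 47.9, 44.4]
ee_rot: [-0.0, -0.037, 0.999, -0.0]
ft_force: [0.5, -0.1, -8.0]
gripper_width: 10.5
t: 14.85
tcp_pos: [536.3, 48.1, 60.1]
ee_rot: [0.001, -0.037, 0.999, 0.0]
ft_force: [-0.6, 0.1, -7.6]
gripper_width: 10.6
[-0.0502074   0.24897382 -0.00455211] [-0.62679628  0.08156578 -7.63636266] 10.55970080321811
14.9 [536.11541784  48.10959643  59.83516033] [ 3.30938774e-04 -3.69377029e-02  9.99317515e-01  1.87297421e-05] 10.199365265335679 [ 0.62321745  0.59461604 -7.19874482]
```

View pics/s6.png

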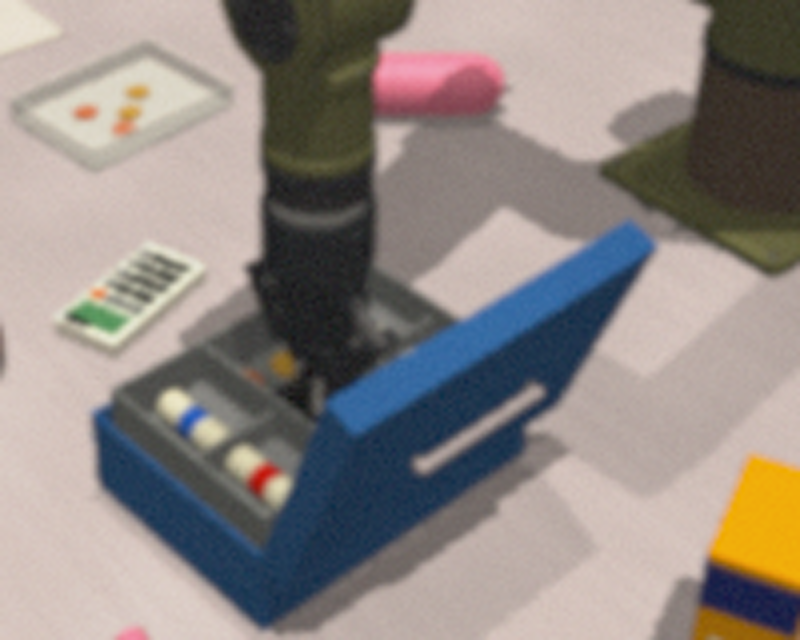

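```bash
cat > lvl.py <<'E'
import sys,pickle,numpy as np
from h import *
c=pickle.load(open(sys.argv[1]+".pkl","rb"));L=float(sys.argv[2]);o=np.array(eval(sys.argv[3]));f=float(sys.argv[4])
a=np.radians(4);u=np.array([np.cos(a),np.sin(a),0]);v=np.array([-u[1],u[0],0])
for p in(-3,0,3):  # pitch, +x end down by p degrees
    t=np.tan(np.radians(p))
    P=[np.array([536,48.5,70+L])+x*u+y*v-[0,0,x*t] for x in(116,-116) for y in(-81,81)]
    P+=[q-[0,0,42] for q in P]
    print(p,"corners +x-y,+x+y,-x-y,-x+y (top,then bottom)",((proj(c,P)-o)*f).round(0).tolist())
E
python3 lvl.py s6 20.8 [180,130] 4
```

```text
-3 corners +x-y,+x+y,-x-y,-x+y (top,then bottom) [[111.0, 377.0], [265.0, 506.0], [362.0, 256.0], [520.0, 359.0], [115.0, 424.0], [267.0, 554.0], [361.0, 300.0], [516.0, 404.0]]
0 corners +x-y,+x+y,-x-y,-x+y (top,then bottom) [[111.0, 384.0], [265.0, 513.0], [362.0, 250.0], [521.0, 352.0], [116.0, 430.0], [267.0, 560.0], [361.0, 294.0], [517.0, 398.0]]
3 corners +x-y,+x+y,-x-y,-x+y (top,then bottom) [[112.0, 391.0], [266.0, 520.0], [362.0, 243.0], [521.0, 345.0], [117.0, 437.0], [267.0, 567.0], [361.0, 287.0], [517.0, 391.0]]
```

```bash
python3 -m handwheel '[[1,[0,0,0.004],[0,0,0]],[1,[0,0,0.006],[0,0,0]],[1,[0,0,0.006],[0,0,0]],[1,[0,0,0.006],[0,0,0]],[1,[0,0,0.006],[0,0,0]]]' && python3 -m handwheel '[[1,[0,0,0.006],[0,0,0]],[1,[0,0,0.006],[0,0,0]],[1,[0,0,0.004],[0,0,0]],[1,[0,0,0],[0,0,0]],[1,[0,0,0],[0,0,0]]]'; python3 look.py side s7 190 120 350 240 5;python3 lvl.py s7 64.8 [190,120] 5; python3 -c "
from rig import r
s=r.sense();print(s['torque'])"
```

```text
t: 15.52
tcp_pos: [535.9, 48.1, 88.1]
ee_rot: [0.0, -0.037, 0.999, 0.0]
ft_force: [-0.7, 0.9, -7.9]
gripper_width: 10.8
t: 16.15
tcp_pos: [535.7, 48.1, 103.3]
ee_rot: [-0.0, -0.037, 0.999, -0.0]
ft_force: [0.4, 1.1, -8.5]
gripper_width: 10.5
16.2 [535.59340754  48.04949384 103.27881607] [-2.96337018e-04 -3.69398584e-02  9.99317447e-01 -1.07913725e-05] 10.324319609594014 [ 0.63511636 -0.24293545 -6.98443212]
-3 corners +x-y,+x+y,-x-y,-x+y (top,then bottom) [[82.0, 458.0], [279.0, 617.0], [403.0, 310.0], [606.0, 437.0], [88.0, 519.0], [281.0, 680.0], [402.0, 367.0], [601.0, 496.0]]
0 corners +x-y,+x+y,-x-y,-x+y (top,then bottom) [[83.0, 467.0], [280.0, 626.0], [403.0, 302.0], [607.0, 428.0], [89.0, 527.0], [282.0, 688.0], [402.0, 359.0], [601.0, 487.0]]
3 corners +x-y,+x+y,-x-y,-x+y (top,then bottom) [[84.0, 476.0], [280.0, 635.0], [403.0, 293.0], [608.0, 419.0], [90.0, 536.0], [282.0, 697.0], [402.0, 351.0], [602.0, 479.0]]
[-0.01680591 -0.05891733 -0.01868444]
```

View pics/s7.png

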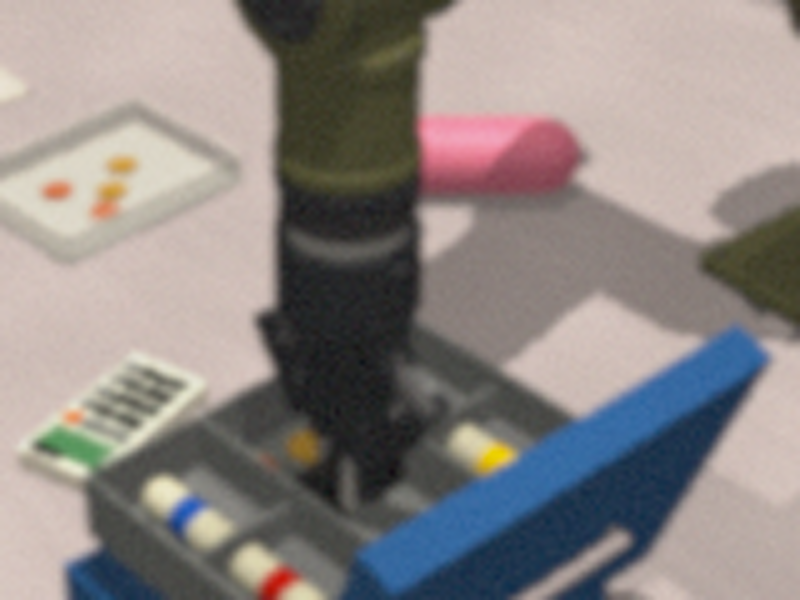

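```bash
python3 - <<'E'
import pickle,numpy as np
from h import *
c=pickle.load(open("s7.pkl","rb"))
a=np.radians(4);u=np.array([np.cos(a),np.sin(a),0]);v=np.array([-u[1],u[0],0])
B=np.array([538,48.5,0])
yl=90+np.tan(np.radians(20))*165
for nm,x,y,z in[("rim+x-y",125,-90,70),("rim-x-y",-125,-90,70),("rim+x+y bottom",125,90,0),("lid+x",127,yl,235),("lid-x",-127,yl,235)]:
    q=proj(c,B+x*u+y*v+[0,0,z]);print(nm,((q-[180,130])*4).round(0),((q-[190,120])*5).round(0))
def band(im,lo,hi):
    h=cv2.cvtColor(im,cv2.COLOR_RGB2HSV);k=cv2.inRange(h,lo,hi);n,l,s,ce=cv2.connectedComponentsWithStats(k);return [(ce[i].round(1).tolist(),int(s[i,4])) for i in range(1,n) if 8<s[i,4]<90 and 200<ce[i][0]<320 and 170<ce[i][1]<280]
c0=pickle.load(open("cap0.pkl","rb"))["side"]
for n,lo,hi in[("blue",(108,180,120),(125,255,255)),("red",(0,200,120),(4,255,255)),("yel",(24,200,150),(34,255,255)),("coin",(15,130,100),(23,255,255))]:
    print(n,band(c0["pixels"],lo,hi),band(c["pixels"],lo,hi))
top={"blue":(255.6,143.8),"red":(230.5,144.5),"yel":(232.1,195.6),"coin(-y,brass)":None}
ct=pickle.load(open("t5.pkl","rb"))
for n,px in list(top.items())[:3]:
    P=ray(ct,px,53)[0]
    print(n,P.round(1),"L0",proj(c,P).round(1),"L64",proj(c,P+[0,0,64.1]).round(1))
# vertical pixel per mm
print(proj(c,P+[0,0,64.1])-proj(c,P+[0,0,63.1]))
E
```

```text
rim+x-y [[ 93. 408.]] [[ 66. 559.]]
rim-x-y [[360. 263.]] [[400. 378.]]
rim+x+y bottom [[264. 629.]] [[280. 837.]]
lid+x [[324. 402.]] [[355. 553.]]
lid-x [[630. 220.]] [[737. 325.]]
blue [] []
red [([245.6, 254.9], 11)] [([244.5, 236.8], 13)]
yel [] [([288.1, 211.2], 11)]
coin [] [([250.2, 208.9], 24)]
blue [613.5  20.   53. ] L0 [[231.  238.4]] L64 [[230.  220.5]]
red [609.4  94.5  53. ] L0 [[248.3 253. ]] L64 [[247.8 234.9]]
yel [457.6  85.   53. ] L0 [[289.4 227.8]] L64 [[290.3 210.1]]
[[ 0.01543619 -0.28469574]]
```

Red and blue bands rose 18.1 and 18.2 px against a predicted 17.9–18.1 px. Yellow agrees too, once the camera bias seen on the lid corners is allowed for. The tray is level, so I'll lift on.

```bash
python3 -m handwheel '[[1,[0,0,0.004],[0,0,0]],[1,[0,0,0.008],[0,0,0]],[1,[0,0,0.01],[0,0,0]],[1,[0,0,0.01],[0,0,0]],[1,[0,0,0.01],[0,0,0]]]' && python3 -m handwheel '[[1,[0,0,0.01],[0,0,0]],[1,[0,0,0.008],[0,0,0]],[1,[0,0,0.005],[0,0,0]],[1,[0,0,0.002],[0,0,0]],[1,[0,0,0],[0,0,0]]]' && python3 -m handwheel '[[1,[0,0,0],[0,0,0]],[1,[0,0,0],[0,0,0]],[1,[0,0,0],[0,0,0]],[1,[0,0,0],[0,0,0]]]'; python3 look.py side s8 190 90 350 250 3.7; python3 - <<'E'
import pickle,numpy as np
from h import *
c=pickle.load(open("s8.pkl","rb"));ct=pickle.load(open("t5.pkl","rb"))
h=cv2.cvtColor(c["pixels"],cv2.COLOR_RGB2HSV)
for n,lo,hi,px in[("red",(0,200,120),(4,255,255),(230.5,144.5)),("yel",(24,200,150),(34,255,255),(232.1,195.6)),("blue",(108,150,90),(122,255,255),(255.6,143.8)),("green",(50,120,60),(75,255,255),(260.4,194.9))]:
    q=proj(c,ray(ct,px,53)[0]+[0,0,132])[0]
    k=cv2.inRange(h,lo,hi);m,l,s,ce=cv2.connectedComponentsWithStats(k)
    print(n,q.round(1),[(ce[i].round(1).tolist(),int(s[i,4])) for i in range(1,m) if s[i,4]>5 and np.hypot(*(ce[i]-q))<14])
E
```

```text
t: 16.82
tcp_pos: [536.1, 48.1, 146.5]
ee_rot: [0.0, -0.037, 0.999, 0.0]
ft_force: [0.8, 0.5, -8.6]
gripper_width: 10.1
t: 17.45
tcp_pos: [535.8, 48.1, 170.4]
ee_rot: [-0.0, -0.037, 0.999, 0.0]
ft_force: [0.2, 1.0, -8.0]
gripper_width: 10.4
t: 17.95
tcp_pos: [535.8, 48.1, 170.5]
ee_rot: [-0.0, -0.037, 0.999, 0.0]
ft_force: [0.6, -0.2, -7.6]
gripper_width: 10.4
18.0 [535.84038279  48.06639936 170.49562337] [-3.87005364e-05 -3.69188790e-02  9.99318265e-01 -2.25019720e-06] 10.31424232604585 [-0.60374233 -0.30055704 -7.56304116]
red [247.3 214.2] [([244.0, 216.0], 13)]
yel [291.4 190.1] [([288.9, 191.7], 15)]
blue [228.8 200.2] [([224.9, 202.4], 14)]
green [270.3 176.7] []
```

View pics/s8.png

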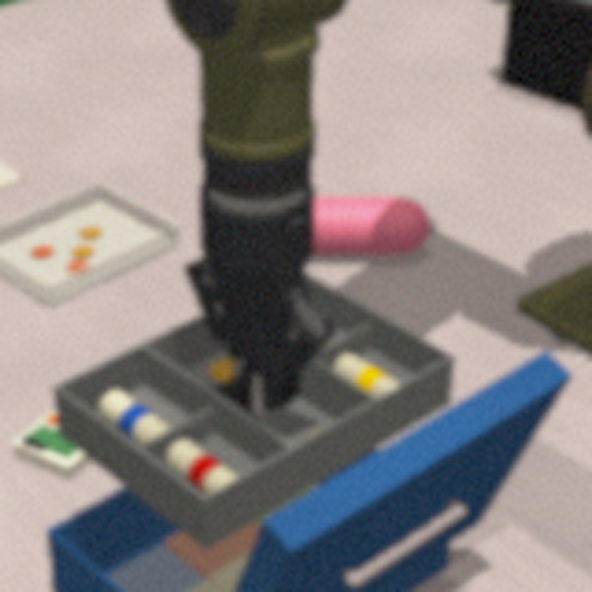

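The tray hangs level above the box. The red (244,216), yellow (289,192) and blue (225,202) bands are all within 1.6–2.2 px vertically of the level prediction, a uniform camera bias. The underside is about 89 mm above the rim and the banknotes are exposed.

```bash
python3 -c "
from rig import r
print(r.job_done())"
```

```text
the job is handed in; nothing more can be done
None
```

I moved the calculator off the tray and lifted the coin tray out of the box. The arm is still holding the tray, and I handed the job in at about 18 s.

- **Calculator:** it lies face up on the counter at about (540, -195) mm. It went down with under 10 N of contact force, clear of the sausage and the dish.
- **Tray:** it is held by the grip bar with a 110 N grip. Its underside is about 89 mm above the box rim, and the last pose was steady.
- **Level:** the roll bands stood within 1.6–2.2 px of where a level tray would put them. That offset is nearly uniform and matches the camera bias seen on the fixed lid, so I read the tray as level to about 1°.
- **Load:** the lift force stayed at 7–8.6 N throughout, so I saw no sign of anything lost.

**Doubtful or unchecked:**
- One corner reading by eye at mid-lift was about 3 px off. The roll-band check did not confirm it.
- The wrist moment, tried as a level check, was too noisy to use.
- In the last picture the arm or lid hides the green roll and some of the coins. I last saw all the rolls and coins in place just before the lift.

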